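# Walk the oak billet round to the fence

### The arm

A 6-joint arm with a two-finger parallel gripper is mounted at the origin on the work surface. World frame = base frame: x ahead of the robot, y to its left, z up, the work surface at z = 0. Lengths are in m, angles in rad, forces in N, time in s.
With the tool pointing down it reaches from about 0.25 to 0.775 m from the base axis. Payload 4 kg.
Tool frame: the origin (TCP) lies where the fingers leave the gripper's body, on its centre line; the fingertips stand 97 mm ahead of it and the grasp point (between the pads) lies 78 mm ahead of it; z points along the fingers, y is the line along which they close (so a half turn about z gives the same grasp; the last joint's range is limited). The gripper opens to 94 mm and grips with 3 to 60 N. Pads are 16 mm wide; open, the fingers measure 119 mm over their backs; the gripper's body (75 mm by 177 mm) begins 78 mm behind the grasp point.
Start: joints at [-1.297, 0.087, 1.371, -0, 1.684, -0.103], TCP at [0.202, -0.511, 0.303] pointing down, gripper open.
Joint ranges: [-3.1, 3.1], [-0.76, 2.03], [0.27, 2.55], [-1.08, 4.22], [0.17, 2.65], [-2.57, 2.57]. Speed limits (rad/s): [2.79, 2.79, 3.14, 3.14, 3.14, 3.14].

### API

Orientations are given as [roll, pitch, yaw] about the fixed x, y, z axes, in that order (R = Rz(yaw) Ry(pitch) Rx(roll)).
In Python, from bench import robot, eyes gives the robot as it stands. The module is installed in compiled form; this text tells all that it offers.
- The arm moves only by the tool carry_out, never from a script. Its argument "deltas" is a list of rows, each an object of numbers: "dx", "dy", "dz": the shift along the tool's x, y, z each as a share of 0.02 m, from -1 to 1; "wx", "wy", "wz": the turn, a rotation vector about the tool's x, y, z each as a share of 0.12 rad, from -1 to 1; "gripper": the closure in counts, from 0 (fully open) to 255 (shut). In form: [{"dx": .., "dy": .., "dz": .., "wx": .., "wy": .., "wz": .., "gripper": ..}, ...]. A call has 1 to 20 rows; each row shifts and turns the commanded pose from where the row before left it, along the tool's axes as they then stand; what a row does not reach is not made up. A row lasts 1/12 s, in which the tool goes at most 41.7 mm and 7.16 degrees, less where a joint would pass 70% of its speed; a pose out of reach is approached as far as the arm can. A call with a number of a shift or a turn outside -1 to 1 is refused whole. A call with a gripper value outside its range is refused whole. The fingers move at their own pace and stop on an object; the grip force is fixed at half the most. Time passes only in rows, so rows that do not move let the fingers close. It gives the time, the measured TCP pose, the force, the opening and the grip force at its end, in the units of the state.
- robot.get_obs(): the state, without advancing time (a new reading comes with each control period).
- eyes.snapshot(name): name is "side" or "top"; returns the picture (480x640x3 uint8, red, green, blue); there is no depth.
- eyes.get_calibration(name): a dict with "fovy" (degrees; the focal length in pixels is half the picture's height over the tangent of half this angle, whatever the lens; pixels are square), "cx", "cy" (the principal point, pixels), "R" (3x3) and "t" (3): a world point X has camera coordinates R X + t. Camera axes: x right, y down, z forward; pixel columns grow to the right and rows downward; lengths in m; the calibration is good to about 2 mm. A picture is of the moment at which its call begins. get_calibration takes no time and is no camera call.
- robot.close_job(): hands the job in; it is judged then, once.
The state is a dict: "time": time; "joint_positions": joint angles; "qvel": joint speeds; "joint_torque": joint torques, N m; "tool_pos": TCP position; "ee_rot": TCP orientation; "wrist_force": force on the tool from outside, world axes, zero at the start; "wrist_torque": the same for the moment, N m; "width": finger opening in m; "finger_force": force on a finger pad.
Only numpy, scipy, OpenCV 4.12 (cv2) and the standard library are available. Lean on these libraries where they do the work, as an engineer would, in place of code of your own. Each camera call takes 0.05 s, during which the arm holds its last target. There are 200 camera calls.

### The job

Walk the heavy oak billet round with the fingertips, pushing alternate corners so that it turns on its spot (its middle should not wander more than 70 mm), until one of its long faces, either will do, looks squarely at the fence. Then push it up so that this face lies flat against the fence along its whole length, and let go. Only push it, never lift or tip it; let no corner touch the fence while it is still askew, and leave everything else on the bench alone.

Things in the scene. Friction and masses are not known exactly. Their poses are not given: they have to be found in the camera images.
- billet: the heavy glued-up oak block: 190 mm long (its x axis), 100 mm wide (its y axis), 66 mm high, 0.8 to 1.3 kg, striped along its length by light and brown laminations. Origin at the centre of its underside. Its two long faces lie 50 mm either side of its x axis; the two are alike. It takes some 4 to 12 N to slide, stays where it is left; too wide to be gripped.
- fence: the fixed fence: a straight maple board 480 mm long, 55 mm high, on an aluminium extrusion; feet and black star knobs (to 40 mm) behind it; a stop block with knob (to 92 mm) parked on the extrusion at its +y end. Origin at bench level in the plane of the face, half-way along; x points into the fence (away from billet and robot), y along the face. The billet starts on the -x side.
- bracket_a: bystander: scroll-edged maple bracket lying flat, 190 x 100 x 19 mm; origin near its middle, on the bench
- bracket_b: bystander: a second bracket like bracket_a
- glue: bystander: white glue bottle standing, 60 mm across, 170 mm high; origin at the centre of its foot
- brush: bystander: bench brush, 300 mm long along its x, 58 mm wide, 47 mm high; origin near its middle, on the bench
- clamp: bystander: blue and yellow bar clamp lying on its side, 300 mm long along its x, 110 mm wide (towards +y), 32 mm high; origin near the middle of its bar, on the bench
- polisher: bystander: yellow right-angle polisher lying down, 315 mm long along its x, 200 mm over its side handle, 91 mm high; origin near its middle, on the bench
- discs: bystander: small pile of round abrasive discs, 75 mm across, 11 mm high; origin at the centre of its underside
- sanding_block: bystander: cork sanding block 110 x 60 x 32 mm; origin at the centre of its underside

How it is judged:
On the way, in this order (a step that is already met when the one before it is completed fails the run):
1. the billet has been turned until a long face is square to the fence (within 10 degrees) while it still stands clear of the fence (gap over 8 mm) (angle between the y axis of billet and the x axis of fence, either way round below 0.175 rad and x of billet in the frame of fence below -0.058 m and contact force between billet and fence below 0.1 N), for 0.1 s.
2. the long face lies flat against the fence (angle between the y axis of billet and the x axis of fence, either way round below 0.03 rad and x of billet in the frame of fence above -0.0535 m), for 0.2 s.
At the end, for the whole second after the job is handed in: one long face of the billet lies flat against the fence: its centre within 3.5 mm of the touching distance (50 mm) from the face and its length parallel to the fence within 1.7 degrees, the whole billet backed by the fence (centre within 140 mm of the fence's middle), flat on the bench and at rest (all of step 2 and x of billet in the frame of fence below -0.045 m and y of billet in the frame of fence between -0.14 and 0.14 m and height (world z) of billet below 0.004 m and angle between billet's own z axis and vertical below 0.05 rad and linear speed of billet below 0.01 m/s and angular speed of billet below 0.05 rad/s).
It fails at once if a corner of the billet touches the fence while the billet is still more than 11 degrees askew (contact force between billet and fence above 0.5 N and angle between the y axis of billet and the x axis of fence, either way round above 0.2 rad).
It fails at once if the billet wanders more than 70 mm from its spot while still more than 11 degrees askew (it is to be turned on its spot) (distance of billet from where it was at the start of the episode above 0.07 m and angle between the y axis of billet and the x axis of fence, either way round above 0.2 rad).
It fails at once if the billet is lifted or tipped (height (world z) of billet above 0.008 m or angle between billet's own z axis and vertical above 0.1 rad).
It fails at once if something else on the bench is moved by more than 10 mm (distance of any of bracket_a, bracket_b, glue, brush, clamp, polisher, discs, sanding_block from where it was at the start of the episode above 0.01 m).
It also fails if it takes over 72 s, if anything falls off the work surface, if the arm or the gripper's body presses on something with over 40 N, if the wrist force passes 120 N, or if a joint passes its speed limit or range.

## Working session

There is one attempt and no reset: what is moved stays moved. The work goes in short steps, Python scripts to look and compute and a tool call to move; the robot and the scene stay as the last step left them, time stands still between calls to the robot, and variables do not carry over. Pictures are saved under pics/ and viewed, at most 10 in all, crops included, and the job is handed in when it is done.

Besides the shell and the picture viewer there is one more tool, called after "Request:" by a JSON object that holds its "fn" and its "kwargs", one argument or row to a line. carry_out: Moves the arm, as the interface text tells. Shift numbers are shares of 0.02 m and turn numbers shares of 0.12 rad, none past 1 either way. Its arguments: {"type":"object","properties":{"deltas":{"type":"array","items":{"type":"object","properties":{"dx":{"type":"number"},"dy":{"type":"number"},"dz":{"type":"number"},"wx":{"type":"number"},"wy":{"type":"number"},"wz":{"type":"number"},"gripper":{"type":"number"}}}}},"required":["deltas"]}

```bash
mkdir -p pics; python3 - <<'E'
from bench import robot, eyes
import cv2, numpy as np
for n in("top","side"):
    im=eyes.snapshot(n); cv2.imwrite(f"pics/{n}0.png",im[:,:,::-1]); c=eyes.get_calibration(n); print(n,c)
print(robot.get_obs())
E
```

```text
top {'fovy': 53.28918583817947, 'cx': 313.55520050597994, 'cy': 231.77958955699745, 'R': array([[-0.00765391, -0.99996325,  0.00386308],
       [-0.99146172,  0.00708582, -0.13020544],
       [ 0.13017328, -0.00482667, -0.99147951]]), 't': array([-0.01747112,  0.49886688,  1.35984019])}
side {'fovy': 42.112410559609906, 'cx': 319.1652506239855, 'cy': 235.20890845373717, 'R': array([[-0.80522798, -0.59292581,  0.00684741],
       [-0.3122966 ,  0.41424413, -0.85491089],
       [ 0.50406223, -0.6905366 , -0.51872968]]), 't': array([0.3872201, 0.2117756, 1.350423 ])}
{'time': 0.1, 'joint_positions': array([-1.29709213e+00,  8.78851416e-02,  1.37205572e+00, -1.56066003e-05,
        1.68361354e+00, -1.03093275e-01]), 'qvel': array([ 0.00122355, -0.00229239, -0.00271541, -0.00117592,  0.00083851,
       -0.00017664]), 'joint_torque': array([ 1.62480083e-03, -3.41254592e+01, -3.03300762e+01,  7.19699543e-02,
        3.04596894e-02, -9.47934109e-05]), 'tool_pos': array([ 0.20228509, -0.51113364,  0.30164288]), 'ee_rot': array([-3.13963973e+00, -1.86455776e-04,  3.76795551e-01]), 'wrist_force': array([-0.64971851,  0.84727047,  0.36904617]), 'wrist_torque': array([-0.00608802, -0.00818028,  0.05157074]), 'finger_force': 0.0, 'width': 0.09395835963908804}
```

View pics/top0.png

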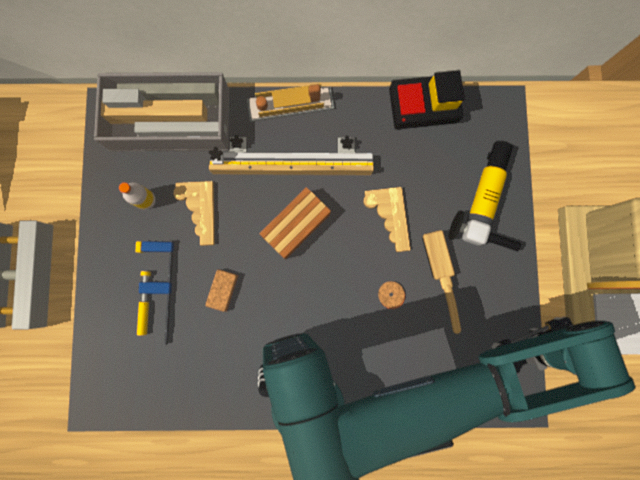

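View pics/side0.png

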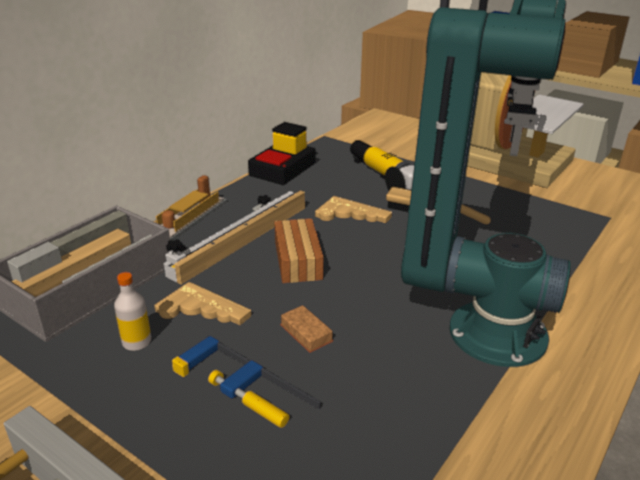

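```bash
cat > h.py <<'E'
import cv2, numpy as np
from bench import robot, eyes
def ray(name,px,z):
    c=eyes.get_calibration(name); f=240/np.tan(np.radians(c["fovy"]/2))
    px=np.atleast_2d(px).astype(float)
    d=np.c_[(px[:,0]-c["cx"])/f,(px[:,1]-c["cy"])/f,np.ones(len(px))]@c["R"]
    C=-c["R"].T@c["t"]
    return (C+d*((z-C[2])/d[:,2])[:,None])[:,:2]
def billet(im,box=(235,165,360,285)):
    """top face: bright warm pixels in box; returns centre, long-axis angle, size (world, z=.066)"""
    x0,y0,x1,y1=box; s=im[y0:y1,x0:x1]
    hsv=cv2.cvtColor(s,cv2.COLOR_RGB2HSV)
    m=((hsv[...,1]>70)&(hsv[...,2]>95)).astype(np.uint8)
    m=cv2.morphologyEx(m,cv2.MORPH_CLOSE,np.ones((3,3)))
    cs,_=cv2.findContours(m,cv2.RETR_EXTERNAL,cv2.CHAIN_APPROX_NONE)
    k=max(cs,key=cv2.contourArea).reshape(-1,2)+[x0,y0]
    w=ray("top",k,.066)
    (c,sz,a)=cv2.minAreaRect((w*1000).astype(np.float32)); 
    if sz[0]<sz[1]: a+=90; sz=sz[::-1]
    return np.array(c),(a+90)%180-90,sz,cv2.boxPoints(cv2.minAreaRect((w*1000).astype(np.float32)))
E
python3 - <<'E'
from h import *
im=cv2.imread("pics/top0.png")[:,:,::-1].copy()
print(billet(im,(250,178,342,265)))
hsv=cv2.cvtColor(im,cv2.COLOR_RGB2HSV)
for u in range(220,372,25): print(u,[tuple(hsv[v,u]) for v in range(158,178)] if u in(245,) else [int(hsv[v,u,2]) for v in range(156,178)])
big=cv2.resize(im[140:270,170:420,::-1],None,fx=3,fy=3,interpolation=cv2.INTER_CUBIC); cv2.imwrite("pics/crop.png",big)
E
```

```text
(array([523.09936523,  32.0447464 ]), -45.15243148803711, (192.61134338378906, 102.13285827636719), array([[ 4.1897702e+02,  6.4310852e+01],
       [ 5.5481097e+02, -7.2247803e+01],
       [ 6.2722168e+02, -2.2135925e-01],
       [ 4.9138776e+02,  1.3633730e+02]], dtype=float32))
220 [79, 75, 66, 80, 128, 207, 228, 175, 183, 227, 236, 235, 229, 190, 140, 114, 121, 120, 109, 91, 95, 93]
245 [(np.uint8(15), np.uint8(8), np.uint8(133)), (np.uint8(135), np.uint8(11), np.uint8(94)), (np.uint8(19), np.uint8(56), np.uint8(149)), (np.uint8(22), np.uint8(144), np.uint8(233)), (np.uint8(25), np.uint8(226), np.uint8(245)), (np.uint8(26), np.uint8(255), np.uint8(246)), (np.uint8(23), np.uint8(203), np.uint8(237)), (np.uint8(20), np.uint8(146), np.uint8(232)), (np.uint8(19), np.uint8(135), np.uint8(227)), (np.uint8(18), np.uint8(130), np.uint8(225)), (np.uint8(18), np.uint8(137), np.uint8(219)), (np.uint8(18), np.uint8(138), np.uint8(202)), (np.uint8(19), np.uint8(138), np.uint8(151)), (np.uint8(19), np.uint8(140), np.uint8(124)), (np.uint8(18), np.uint8(132), np.uint8(126)), (np.uint8(17), np.uint8(133), np.uint8(125)), (np.uint8(17), np.uint8(82), np.uint8(109)), (np.uint8(16), np.uint8(36), np.uint8(93)), (np.uint8(30), np.uint8(17), np.uint8(90)), (np.uint8(10), np.uint8(17), np.uint8(90))]
270 [222, 201, 130, 95, 149, 234, 246, 244, 228, 217, 221, 224, 226, 225, 175, 125, 126, 124, 111, 98, 92, 87]
295 [223, 213, 153, 93, 129, 223, 246, 244, 236, 222, 218, 221, 227, 229, 181, 129, 119, 119, 110, 97, 91, 91]
320 [222, 217, 162, 103, 130, 221, 245, 246, 242, 225, 211, 208, 212, 207, 158, 126, 117, 124, 118, 100, 96, 92]
345 [225, 220, 169, 95, 116, 214, 244, 247, 244, 233, 222, 220, 212, 194, 158, 124, 125, 122, 120, 100, 88, 91]
370 [230, 232, 189, 119, 99, 176, 244, 250, 248, 237, 226, 224, 221, 208, 163, 132, 119, 123, 126, 111, 96, 88]
```

View pics/crop.png

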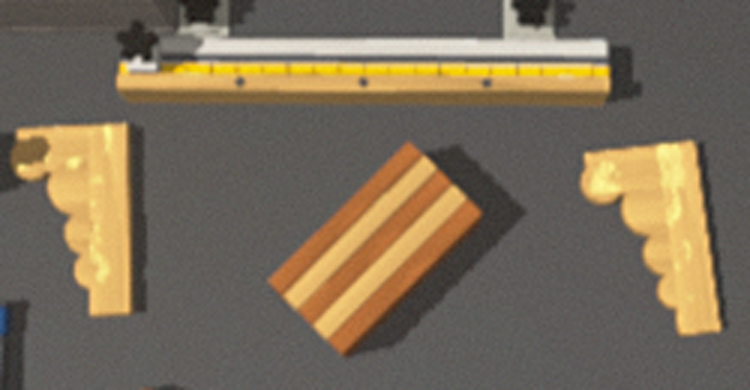

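The top view shows the billet's top face around pixel (295,222), lying about -45° in the world. The fence's front edge is at row ~170, from col 210 to 373, and the brackets stand clear to the left (200,212) and right (390,220). Next I'll measure the fence line.

```bash
cat > f.py <<'E'
from h import *
def fence(im):
    v=cv2.cvtColor(im,cv2.COLOR_RGB2HSV)[...,2].astype(float); p=[]
    for u in range(222,368,3):
        col=v[164:176,u]; i=np.where((col[:-1]>=172)&(col[1:]<172))[0]
        if len(i): i=i[-1]; p.append((u,164+i+(col[i]-172)/(col[i]-col[i+1])))
    w=ray("top",p,.055); k=np.polyfit(w[:,1],w[:,0],1)
    r=w[:,0]-np.polyval(k,w[:,1]); g=abs(r)<.003; k=np.polyfit(w[g,1],w[g,0],1)
    return k,g.sum(),len(g)
E
python3 - <<'E'
from f import *
im=cv2.imread("pics/top0.png")[:,:,::-1].copy()
k,a,b=fence(im); print("x=%.4f*y+%.4f"%tuple(k),"deg",np.degrees(np.arctan(k[0])),a,b)
print("ends",ray("top",[[209.5,169],[373.5,171]],.055))
# side view: base line of fence
print(ray("side",[[176,279],[305,211]],0), ray("side",[[177,262],[306,193]],.055))
E
```

```text
x=0.0073*y+0.6782 deg 0.4169253256291063 49 49
ends [[ 0.68231368  0.28050576]
 [ 0.67316967 -0.19709867]]
[[ 0.70743097  0.2789057 ]
 [ 0.66445407 -0.17995068]] [[ 0.69455368  0.27934527]
 [ 0.66630791 -0.18752553]]
```

Request:
{"fn": "carry_out", "kwargs": {
  "deltas": [
    {"wz": -0.85, "gripper": 255},
    {"wz": -0.85, "gripper": 255},
    {"wz": -0.85, "gripper": 255},
    {"wz": -0.85, "gripper": 255},
    {"dx": 1, "dy": -0.1, "gripper": 255},
    {"dx": 1, "dy": -0.1, "gripper": 255},
    {"dx": 1, "dy": -0.1, "gripper": 255},
    {"dx": 1, "dy": -0.1, "gripper": 255},
    {"dx": 1, "dy": -0.1, "gripper": 255},
    {"dx": 1, "dy": -0.1, "gripper": 255},
    {"dx": 1, "dy": -0.1, "gripper": 255},
    {"dx": 1, "dy": -0.1, "gripper": 255},
    {"dx": 1, "dy": -0.1, "gripper": 255},
    {"dx": 1, "dy": -0.1, "gripper": 255},
    {"dx": 1, "dy": -0.1, "gripper": 255},
    {"dx": 1, "dy": -0.1, "gripper": 255},
    {"dx": 1, "dy": -0.1, "gripper": 255},
    {"dx": 1, "dy": -0.1, "gripper": 255},
    {"dx": 1, "dy": -0.1, "gripper": 255},
    {"dx": 1, "dy": -0.1, "gripper": 255}
  ]
}}

```text
invalid input
```

Request:
{"fn": "carry_out", "kwargs": {
  "deltas": [
    {"dx": 0, "dy": 0, "dz": 0, "wx": 0, "wy": 0, "wz": -0.85, "gripper": 255},
    {"dx": 0, "dy": 0, "dz": 0, "wx": 0, "wy": 0, "wz": -0.85, "gripper": 255},
    {"dx": 0, "dy": 0, "dz": 0, "wx": 0, "wy": 0, "wz": -0.85, "gripper": 255},
    {"dx": 0, "dy": 0, "dz": 0, "wx": 0, "wy": 0, "wz": -0.85, "gripper": 255},
    {"dx": 1, "dy": -0.1, "dz": 0, "wx": 0, "wy": 0, "wz": 0, "gripper": 255},
    {"dx": 1, "dy": -0.1, "dz": 0, "wx": 0, "wy": 0, "wz": 0, "gripper": 255},
    {"dx": 1, "dy": -0.1, "dz": 0, "wx": 0, "wy": 0, "wz": 0, "gripper": 255},
    {"dx": 1, "dy": -0.1, "dz": 0, "wx": 0, "wy": 0, "wz": 0, "gripper": 255},
    {"dx": 1, "dy": -0.1, "dz": 0, "wx": 0, "wy": 0, "wz": 0, "gripper": 255},
    {"dx": 1, "dy": -0.1, "dz": 0, "wx": 0, "wy": 0, "wz": 0, "gripper": 255},
    {"dx": 1, "dy": -0.1, "dz": 0, "wx": 0, "wy": 0, "wz": 0, "gripper": 255},
    {"dx": 1, "dy": -0.1, "dz": 0, "wx": 0, "wy": 0, "wz": 0, "gripper": 255},
    {"dx": 1, "dy": -0.1, "dz": 0, "wx": 0, "wy": 0, "wz": 0, "gripper": 255},
    {"dx": 1, "dy": -0.1, "dz": 0, "wx": 0, "wy": 0, "wz": 0, "gripper": 255},
    {"dx": 1, "dy": -0.1, "dz": 0, "wx": 0, "wy": 0, "wz": 0, "gripper": 255},
    {"dx": 1, "dy": -0.1, "dz": 0, "wx": 0, "wy": 0, "wz": 0, "gripper": 255},
    {"dx": 1, "dy": -0.1, "dz": 0, "wx": 0, "wy": 0, "wz": 0, "gripper": 255},
    {"dx": 1, "dy": -0.1, "dz": 0, "wx": 0, "wy": 0, "wz": 0, "gripper": 255},
    {"dx": 1, "dy": -0.1, "dz": 0, "wx": 0, "wy": 0, "wz": 0, "gripper": 255},
    {"dx": 1, "dy": -0.1, "dz": 0, "wx": 0, "wy": 0, "wz": 0, "gripper": 255}
  ]
}}

```text
time: 1.77
tool_pos: [0.4065, -0.2616, 0.3021]
ee_rot: [-3.141, 0.0, 0.785]
wrist_force: [-0.4, -0.3, -0.4]
width: 0.0006
finger_force: 0.0
```

Request:
{"fn": "carry_out", "kwargs": {
  "deltas": [
    {"dx": 1, "dy": -0.14, "dz": 0, "wx": 0, "wy": 0, "wz": 0, "gripper": 255},
    {"dx": 1, "dy": -0.14, "dz": 0, "wx": 0, "wy": 0, "wz": 0, "gripper": 255},
    {"dx": 1, "dy": -0.14, "dz": 0, "wx": 0, "wy": 0, "wz": 0, "gripper": 255},
    {"dx": 1, "dy": -0.14, "dz": 0, "wx": 0, "wy": 0, "wz": 0, "gripper": 255},
    {"dx": 1, "dy": -0.14, "dz": 0, "wx": 0, "wy": 0, "wz": 0, "gripper": 255},
    {"dx": 1, "dy": -0.14, "dz": 0, "wx": 0, "wy": 0, "wz": 0, "gripper": 255},
    {"dx": 1, "dy": -0.14, "dz": 0, "wx": 0, "wy": 0, "wz": 0, "gripper": 255},
    {"dx": 1, "dy": -0.14, "dz": 0, "wx": 0, "wy": 0, "wz": 0, "gripper": 255},
    {"dx": 1, "dy": -0.14, "dz": 0, "wx": 0, "wy": 0, "wz": 0, "gripper": 255},
    {"dx": 1, "dy": -0.14, "dz": 0, "wx": 0, "wy": 0, "wz": 0, "gripper": 255},
    {"dx": 1, "dy": -0.14, "dz": 0, "wx": 0, "wy": 0, "wz": 0, "gripper": 255},
    {"dx": 1, "dy": -0.14, "dz": 0, "wx": 0, "wy": 0, "wz": 0, "gripper": 255},
    {"dx": 1, "dy": -0.14, "dz": 0, "wx": 0, "wy": 0, "wz": 0, "gripper": 255},
    {"dx": 1, "dy": -0.14, "dz": 0, "wx": 0, "wy": 0, "wz": 0, "gripper": 255},
    {"dx": 1, "dy": -0.14, "dz": 0, "wx": 0, "wy": 0, "wz": 0, "gripper": 255},
    {"dx": 1, "dy": -0.14, "dz": 0, "wx": 0, "wy": 0, "wz": 0, "gripper": 255},
    {"dx": 1, "dy": -0.14, "dz": 0, "wx": 0, "wy": 0, "wz": 0, "gripper": 255},
    {"dx": 1, "dy": -0.14, "dz": 0, "wx": 0, "wy": 0, "wz": 0, "gripper": 255},
    {"dx": 0, "dy": 0, "dz": 0, "wx": 0, "wy": 0, "wz": 0, "gripper": 255},
    {"dx": 0, "dy": 0, "dz": 0, "wx": 0, "wy": 0, "wz": 0, "gripper": 255}
  ]
}}

```text
time: 3.43
tool_pos: [0.6252, 0.0279, 0.3015]
ee_rot: [-3.14, 0.002, 0.786]
wrist_force: [-0.1, -0.5, 0.7]
width: 0.0004
finger_force: 0.0
```

Request:
{"fn": "carry_out", "kwargs": {
  "deltas": [
    {"dx": 0.3, "dy": 0, "dz": 1, "wx": 0, "wy": 0, "wz": 0, "gripper": 255},
    {"dx": 0, "dy": 0, "dz": 1, "wx": 0, "wy": 0, "wz": 0, "gripper": 255},
    {"dx": 0, "dy": 0, "dz": 1, "wx": 0, "wy": 0, "wz": 0, "gripper": 255},
    {"dx": 0, "dy": 0, "dz": 1, "wx": 0, "wy": 0, "wz": 0, "gripper": 255},
    {"dx": 0, "dy": 0, "dz": 1, "wx": 0, "wy": 0, "wz": 0, "gripper": 255},
    {"dx": 0, "dy": 0, "dz": 1, "wx": 0, "wy": 0, "wz": 0, "gripper": 255},
    {"dx": 0, "dy": 0, "dz": 1, "wx": 0, "wy": 0, "wz": 0, "gripper": 255},
    {"dx": 0, "dy": 0, "dz": 1, "wx": 0, "wy": 0, "wz": 0, "gripper": 255},
    {"dx": 0, "dy": 0, "dz": 0.8, "wx": 0, "wy": 0, "wz": 0, "gripper": 255},
    {"dx": 0, "dy": 0, "dz": 0.5, "wx": 0, "wy": 0, "wz": 0, "gripper": 255},
    {"dx": 0, "dy": 0, "dz": 0, "wx": 0, "wy": 0, "wz": 0, "gripper": 255}
  ]
}}

```text
time: 4.35
tool_pos: [0.6274, 0.0307, 0.1136]
ee_rot: [-3.137, 0.004, 0.784]
wrist_force: [0.2, 0.5, -0.5]
width: 0.0005
finger_force: 0.0
```

Request:
{"fn": "carry_out", "kwargs": {
  "deltas": [
    {"dx": -0.25, "dy": 0, "dz": 0, "wx": 0, "wy": 0, "wz": 0, "gripper": 255},
    {"dx": -0.25, "dy": 0, "dz": 0, "wx": 0, "wy": 0, "wz": 0, "gripper": 255},
    {"dx": -0.2, "dy": 0, "dz": 0, "wx": 0, "wy": 0, "wz": 0, "gripper": 255},
    {"dx": -0.2, "dy": 0, "dz": 0, "wx": 0, "wy": 0, "wz": 0.2, "gripper": 255},
    {"dx": -0.2, "dy": 0, "dz": 0, "wx": 0, "wy": 0, "wz": 0.25, "gripper": 255},
    {"dx": -0.2, "dy": 0, "dz": 0, "wx": 0, "wy": 0, "wz": 0.25, "gripper": 255},
    {"dx": -0.2, "dy": 0, "dz": 0, "wx": 0, "wy": 0, "wz": 0.25, "gripper": 255},
    {"dx": -0.2, "dy": 0, "dz": 0, "wx": 0, "wy": 0, "wz": 0.25, "gripper": 255},
    {"dx": -0.2, "dy": 0, "dz": 0, "wx": 0, "wy": 0, "wz": 0.25, "gripper": 255},
    {"dx": -0.2, "dy": 0, "dz": 0, "wx": 0, "wy": 0, "wz": 0.25, "gripper": 255}
  ]
}}

```text
time: 5.18
tool_pos: [0.6004, 0.0032, 0.1189]
ee_rot: [3.136, -0.007, 0.578]
wrist_force: [5.8, -1.4, -0.5]
width: 0.0006
finger_force: 2.3
```

```bash
python3 - <<'E'
from h import *
im=eyes.snapshot("side"); cv2.imwrite("pics/side1.png",im[:,:,::-1])
o=robot.get_obs(); print(o["time"],o["tool_pos"],o["ee_rot"],o["wrist_force"])
E
```

```text
5.2333 [0.59979947 0.00278015 0.11893332] [ 3.13668606 -0.0053674   0.57701702] [ 3.90095714 -0.74216229 -0.71084912]
```

View pics/side1.png

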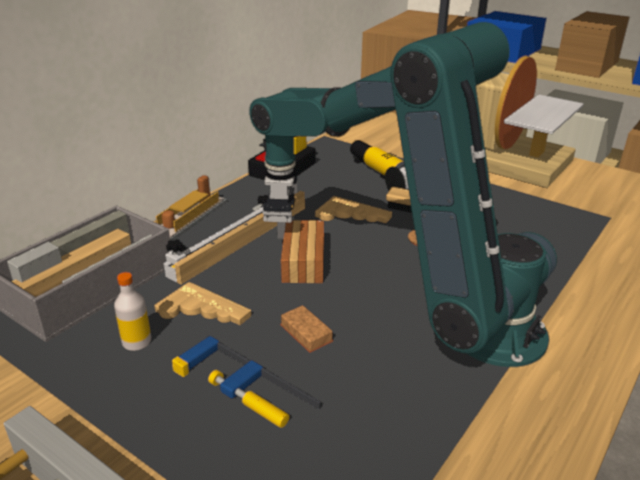

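The side view shows the closed fingers at about (280,225), pressing on the fence-side face near the far end. The billet has started to turn, and nothing else has been touched. I'll push this corner a little further, then back off and rise.

Request:
{"fn": "carry_out", "kwargs": {
  "deltas": [
    {"dx": -0.2, "dy": 0, "dz": 0.1, "wx": 0, "wy": 0, "wz": 0.25, "gripper": 255},
    {"dx": -0.2, "dy": 0, "dz": 0.1, "wx": 0, "wy": 0, "wz": 0.25, "gripper": 255},
    {"dx": -0.2, "dy": 0, "dz": 0, "wx": 0, "wy": 0, "wz": 0.25, "gripper": 255},
    {"dx": -0.2, "dy": 0, "dz": 0, "wx": 0, "wy": 0, "wz": 0.25, "gripper": 255},
    {"dx": 0, "dy": 0, "dz": 0, "wx": 0, "wy": 0, "wz": 0, "gripper": 255},
    {"dx": 0.4, "dy": 0, "dz": 0, "wx": 0, "wy": 0, "wz": 0, "gripper": 255},
    {"dx": 0.4, "dy": 0, "dz": 0, "wx": 0, "wy": 0, "wz": 0, "gripper": 255},
    {"dx": 0, "dy": 0, "dz": -1, "wx": 0, "wy": 0, "wz": 0, "gripper": 255},
    {"dx": 0, "dy": 0, "dz": -1, "wx": 0, "wy": 0, "wz": 0, "gripper": 255},
    {"dx": 0, "dy": 0, "dz": -1, "wx": 0, "wy": 0, "wz": 0, "gripper": 255},
    {"dx": 0, "dy": 0, "dz": -1, "wx": 0, "wy": 0, "wz": 0, "gripper": 255},
    {"dx": 0, "dy": 0, "dz": -0.5, "wx": 0, "wy": 0, "wz": 0, "gripper": 255}
  ]
}}

```text
time: 6.23
tool_pos: [0.5994, 0.003, 0.2048]
ee_rot: [3.141, -0.001, 0.461]
wrist_force: [0.0, 0.7, -0.1]
width: 0.0005
finger_force: 0.0
```

```bash
python3 - <<'E'
from h import *
im=eyes.snapshot("top"); s=eyes.snapshot("side"); 
cv2.imwrite("pics/top2.png",im[:,:,::-1]);cv2.imwrite("pics/side2.png",s[:,:,::-1])
v=np.hstack([cv2.resize(im[130:310,220:400],(400,400)),cv2.resize(s[180:320,230:370],(400,400))]); cv2.imwrite("pics/v2.png",v[:,:,::-1])
E
```

```text
(no output)
```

View pics/v2.png

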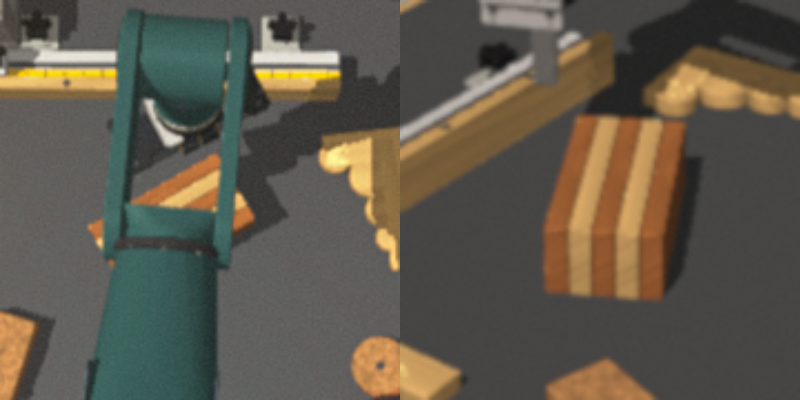

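The top view is mostly blocked by the arm. The side view shows the whole top face, with corners at about (281,261), (323,263), (330,221) and (292,220).

```bash
cat > s.py <<'E'
from h import *
def sbil(px):
    w=ray("side",px,.066)*1000; 
    c=w.mean(0); e=(w[2]+w[3]-w[0]-w[1])/2
    print("corners",w.round(0).tolist()," c",c.round(1),"ang",np.degrees(np.arctan2(e[1],e[0])).round(1),"L",np.hypot(*e).round(0),"W",np.hypot(*(w[1]+w[2]-w[0]-w[3])/2).round(0))
E
python3 - <<'E'
from s import *
sbil([(280.8,261.2),(322.8,263.0),(329.8,221.3),(292,220.3)])
# check on start pose, corner guesses refined
s=cv2.imread("pics/side0.png"); 
g=cv2.cvtColor(s,cv2.COLOR_BGR2HSV); print(g[210:290:4,298,1:].tolist())
E
```

```text
corners [[489.0, 141.0], [406.0, 88.0], [506.0, -81.0], [588.0, -26.0]]  c [497.6  30.8] ang -59.3 L 195.0 W 99.0
[[132, 120], [4, 66], [58, 88], [138, 172], [154, 146], [168, 137], [171, 149], [173, 147], [172, 141], [174, 144], [172, 148], [172, 144], [158, 140], [155, 123], [154, 119], [154, 114], [155, 115], [150, 124], [63, 81], [8, 66]]
```

Request:
{"fn": "carry_out", "kwargs": {
  "deltas": [
    {"dx": -0.98, "dy": -0.87, "dz": 0, "wx": 0, "wy": 0, "wz": 0, "gripper": 255},
    {"dx": -0.98, "dy": -0.87, "dz": 0, "wx": 0, "wy": 0, "wz": 0, "gripper": 255},
    {"dx": -0.98, "dy": -0.87, "dz": 0, "wx": 0, "wy": 0, "wz": 0, "gripper": 255},
    {"dx": -0.98, "dy": -0.87, "dz": 0, "wx": 0, "wy": 0, "wz": 0, "gripper": 255},
    {"dx": -0.98, "dy": -0.87, "dz": 0, "wx": 0, "wy": 0, "wz": 0, "gripper": 255},
    {"dx": -0.98, "dy": -0.87, "dz": 0, "wx": 0, "wy": 0, "wz": 0, "gripper": 255},
    {"dx": -0.98, "dy": -0.87, "dz": 0, "wx": 0, "wy": 0, "wz": 0, "gripper": 255},
    {"dx": -0.98, "dy": -0.87, "dz": 0, "wx": 0, "wy": 0, "wz": 0, "gripper": 255},
    {"dx": 0, "dy": 0, "dz": 0, "wx": 0, "wy": 0, "wz": 0, "gripper": 255},
    {"dx": 0, "dy": 0, "dz": 0, "wx": 0, "wy": 0, "wz": 0, "gripper": 255}
  ]
}}

```text
time: 7.17
tool_pos: [0.3951, 0.058, 0.2012]
ee_rot: [-3.141, 0.002, 0.462]
wrist_force: [0.3, 0.5, 0.2]
width: 0.0003
finger_force: 0.0
```

Request:
{"fn": "carry_out", "kwargs": {
  "deltas": [
    {"dx": 0, "dy": 0, "dz": 1, "wx": 0, "wy": 0, "wz": 0, "gripper": 255},
    {"dx": 0, "dy": 0, "dz": 1, "wx": 0, "wy": 0, "wz": 0, "gripper": 255},
    {"dx": 0, "dy": 0, "dz": 1, "wx": 0, "wy": 0, "wz": 0, "gripper": 255},
    {"dx": 0, "dy": 0, "dz": 1, "wx": 0, "wy": 0, "wz": 0, "gripper": 255},
    {"dx": 0, "dy": 0, "dz": 0.45, "wx": 0, "wy": 0, "wz": 0, "gripper": 255},
    {"dx": 0, "dy": 0, "dz": 0, "wx": 0, "wy": 0, "wz": 0, "gripper": 255},
    {"dx": 0.25, "dy": 0, "dz": 0, "wx": 0, "wy": 0, "wz": 0, "gripper": 255},
    {"dx": 0.25, "dy": 0, "dz": 0, "wx": 0, "wy": 0, "wz": 0, "gripper": 255},
    {"dx": 0.25, "dy": 0, "dz": 0, "wx": 0, "wy": 0, "wz": 0, "gripper": 255},
    {"dx": 0.2, "dy": 0, "dz": 0, "wx": 0, "wy": 0, "wz": 0.1, "gripper": 255},
    {"dx": 0.2, "dy": 0, "dz": 0, "wx": 0, "wy": 0, "wz": 0.2, "gripper": 255},
    {"dx": 0.2, "dy": 0, "dz": 0, "wx": 0, "wy": 0, "wz": 0.25, "gripper": 255},
    {"dx": 0.2, "dy": 0, "dz": 0, "wx": 0, "wy": 0, "wz": 0.25, "gripper": 255},
    {"dx": 0.2, "dy": 0, "dz": 0, "wx": 0, "wy": 0, "wz": 0.25, "gripper": 255},
    {"dx": 0.2, "dy": 0, "dz": 0, "wx": 0, "wy": 0, "wz": 0.25, "gripper": 255},
    {"dx": 0.2, "dy": 0, "dz": 0, "wx": 0, "wy": 0, "wz": 0.25, "gripper": 255},
    {"dx": 0.2, "dy": 0, "dz": 0, "wx": 0, "wy": 0, "wz": 0.25, "gripper": 255},
    {"dx": 0.2, "dy": 0, "dz": 0, "wx": 0, "wy": 0, "wz": 0.25, "gripper": 255},
    {"dx": 0.2, "dy": 0, "dz": 0, "wx": 0, "wy": 0, "wz": 0.25, "gripper": 255}
  ]
}}

```text
time: 8.75
tool_pos: [0.4458, 0.0791, 0.1135]
ee_rot: [-3.138, 0.006, 0.184]
wrist_force: [-6.5, 2.5, 1.6]
width: 0.0001
finger_force: 2.9
```

```bash
python3 - <<'E'
from h import *
s=eyes.snapshot("side"); cv2.imwrite("pics/side3.png",s[:,:,::-1])
v=cv2.resize(s[170:310,230:370],(560,560),interpolation=cv2.INTER_CUBIC); cv2.imwrite("pics/v3.png",v[:,:,::-1])
E
```

```text
(no output)
```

View pics/v3.png

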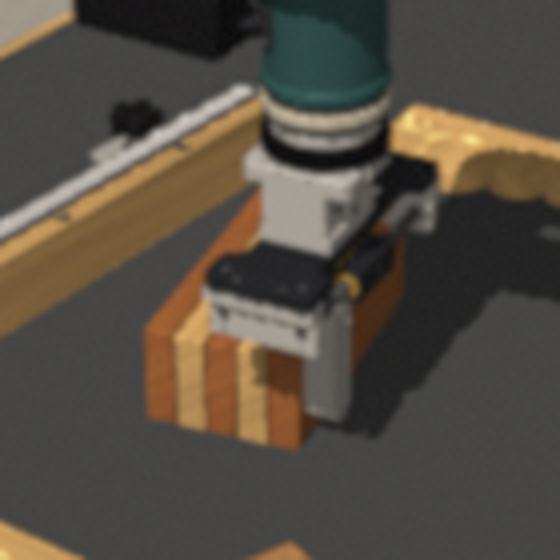

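The fingers, at crop (325,380), press the robot-side face near the billet's +y end. The end face's bottom corners are at crop (150,418) and (300,450), which are pixels (267.5,274.5) and (305,282.5).

```bash
python3 - <<'E'
from s import *
for px,z in(([(267.5,274.5),(305,282.5)],0),([(266.5,252),(307,261)],.066)):
    w=ray("side",px,z)*1000; d=w[0]-w[1]; t=np.arctan2(d[1],d[0]); e=np.array([np.sin(t),-np.cos(t)])
    print(w.round(1),"normal deg",np.degrees(t).round(1),"W",np.hypot(*d).round(0),"centre",(w.mean(0)+95*e).round(1))
E
```

```text
[[542.3 130.9]
 [448.1 102.3]] normal deg 16.9 W 99.0 centre [522.8  25.7]
[[542.1 131.1]
 [440.7 103.7]] normal deg 15.2 W 105.0 centre [516.2  25.7]
```

Request:
{"fn": "carry_out", "kwargs": {
  "deltas": [
    {"dx": 0.2, "dy": 0, "dz": 0, "wx": 0, "wy": 0, "wz": 0.2, "gripper": 255},
    {"dx": 0.2, "dy": 0, "dz": 0, "wx": 0, "wy": 0, "wz": 0.2, "gripper": 255},
    {"dx": 0.2, "dy": 0, "dz": 0, "wx": 0, "wy": 0, "wz": 0.2, "gripper": 255},
    {"dx": 0.2, "dy": 0, "dz": 0, "wx": 0, "wy": 0, "wz": 0.2, "gripper": 255},
    {"dx": 0.2, "dy": 0, "dz": 0, "wx": 0, "wy": 0, "wz": 0.2, "gripper": 255},
    {"dx": 0.2, "dy": 0, "dz": 0, "wx": 0, "wy": 0, "wz": 0.2, "gripper": 255},
    {"dx": 0.2, "dy": 0, "dz": 0, "wx": 0, "wy": 0, "wz": 0.2, "gripper": 255},
    {"dx": 0, "dy": 0, "dz": 0, "wx": 0, "wy": 0, "wz": 0.2, "gripper": 255},
    {"dx": -0.5, "dy": 0, "dz": 0, "wx": 0, "wy": 0, "wz": 0, "gripper": 255},
    {"dx": -1, "dy": 0, "dz": 0, "wx": 0, "wy": 0, "wz": 0, "gripper": 0},
    {"dx": -1, "dy": 0, "dz": 0, "wx": 0, "wy": 0, "wz": 0, "gripper": 0},
    {"dx": -1, "dy": 0, "dz": 0, "wx": 0, "wy": 0, "wz": 0, "gripper": 0},
    {"dx": 0, "dy": 0, "dz": 0, "wx": 0, "wy": 0, "wz": 0, "gripper": 0}
  ]
}}

```text
time: 9.88
tool_pos: [0.4027, 0.0815, 0.1138]
ee_rot: [3.141, 0.0, -0.006]
wrist_force: [0.1, -0.6, -0.3]
width: 0.0235
finger_force: 0.0
```

```bash
python3 - <<'E'
from h import *
s=eyes.snapshot("side"); cv2.imwrite("pics/side4.png",s[:,:,::-1])
v=cv2.resize(s[170:310,230:370],(560,560),interpolation=cv2.INTER_CUBIC); cv2.imwrite("pics/v4.png",v[:,:,::-1])
E
```

```text
(no output)
```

View pics/v4.png

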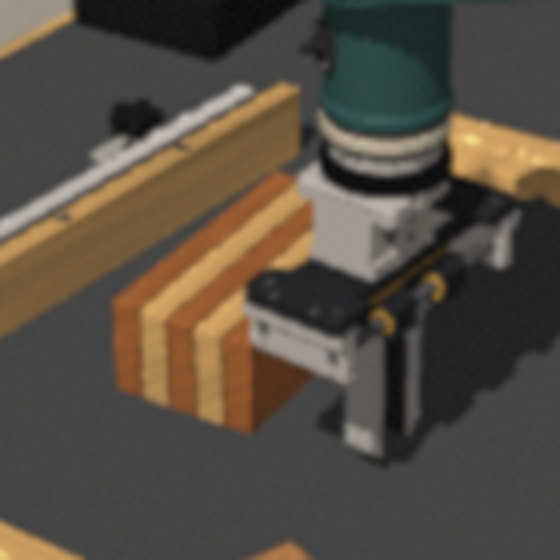

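The end face's bottom corners are at pixels (259.3,267.5) and (293,278.3). The fence-side top edge runs from (258.8,244.5) to (299.5,213.8). The billet looks nearly square and well clear of the fence.

```bash
python3 - <<'E'
from s import *
for px,z in(([(259.3,267.5),(293,278.3)],0),):
    w=ray("side",px,z)*1000; d=w[0]-w[1]; t=np.arctan2(d[1],d[0]); e=np.array([np.sin(t),-np.cos(t)])
    print(w.round(1),"normal deg",np.degrees(t).round(1),"W",np.hypot(*d).round(0),"centre",(w.mean(0)+95*e).round(1))
w=ray("side",[(258.8,244.5),(299.5,213.8)],.066)*1000; d=w[0]-w[1]; print(w.round(1),np.degrees(np.arctan2(d[1],d[0])),np.hypot(*d))
E
```

```text
[[578.5 119.9]
 [482.1 105.9]] normal deg 8.2 W 97.0 centre [544.   18.9]
[[579.3 116.6]
 [594.2 -64.7]] 94.6963867294068 181.99283861276584
```

Request:
{"fn": "carry_out", "kwargs": {
  "deltas": [
    {"dx": 0, "dy": 1, "dz": 0, "wx": 0, "wy": 0, "wz": 0, "gripper": 0},
    {"dx": 0, "dy": 1, "dz": 0, "wx": 0, "wy": 0, "wz": 0, "gripper": 0},
    {"dx": 0, "dy": 1, "dz": 0, "wx": 0, "wy": 0, "wz": 0, "gripper": 0},
    {"dx": 0.2, "dy": 0, "dz": 0, "wx": 0, "wy": 0, "wz": 0, "gripper": 0},
    {"dx": 0.4, "dy": 0, "dz": 0, "wx": 0, "wy": 0, "wz": 0, "gripper": 0},
    {"dx": 0.5, "dy": 0, "dz": 0, "wx": 0, "wy": 0, "wz": 0, "gripper": 0},
    {"dx": 0.5, "dy": 0, "dz": 0, "wx": 0, "wy": 0, "wz": 0, "gripper": 0},
    {"dx": 0.5, "dy": 0, "dz": 0, "wx": 0, "wy": 0, "wz": 0, "gripper": 0},
    {"dx": 0.4, "dy": 0, "dz": 0, "wx": 0, "wy": 0, "wz": 0, "gripper": 0},
    {"dx": 0.2, "dy": 0, "dz": 0, "wx": 0, "wy": 0, "wz": 0, "gripper": 0},
    {"dx": 0.2, "dy": 0, "dz": 0, "wx": 0, "wy": 0, "wz": 0, "gripper": 0},
    {"dx": 0.2, "dy": 0, "dz": 0, "wx": 0, "wy": 0, "wz": 0, "gripper": 0},
    {"dx": 0.2, "dy": 0, "dz": 0, "wx": 0, "wy": 0, "wz": 0, "gripper": 0},
    {"dx": 0.2, "dy": 0, "dz": 0, "wx": 0, "wy": 0, "wz": 0, "gripper": 0},
    {"dx": 0.2, "dy": 0, "dz": 0, "wx": 0, "wy": 0, "wz": 0, "gripper": 0},
    {"dx": 0.2, "dy": 0, "dz": 0, "wx": 0, "wy": 0, "wz": 0, "gripper": 0},
    {"dx": 0.2, "dy": 0, "dz": 0, "wx": 0, "wy": 0, "wz": 0, "gripper": 0},
    {"dx": 0.2, "dy": 0, "dz": 0, "wx": 0, "wy": 0, "wz": 0, "gripper": 0},
    {"dx": 0.2, "dy": 0, "dz": 0, "wx": 0, "wy": 0, "wz": 0, "gripper": 0}
  ]
}}

```text
time: 11.52
tool_pos: [0.4917, 0.0227, 0.1133]
ee_rot: [-3.137, 0.009, -0.005]
wrist_force: [-9.9, 4.8, 6.7]
width: 0.0936
finger_force: 5.0
```

```bash
python3 - <<'E'
from h import *
s=eyes.snapshot("side"); cv2.imwrite("pics/side5.png",s[:,:,::-1])
v=cv2.resize(s[170:310,230:370],(560,560),interpolation=cv2.INTER_CUBIC); cv2.imwrite("pics/v5.png",v[:,:,::-1])
E
```

```text
(no output)
```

View pics/v5.png

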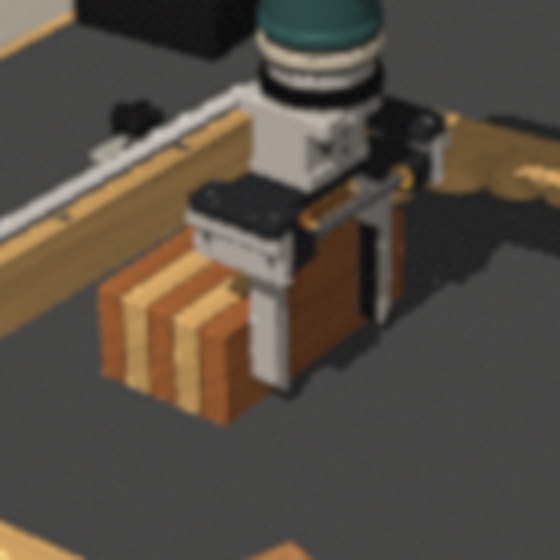

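Both fingers rest on the robot-side face. The end face's bottom corners, at pixels (255.8,263.8) and (286.5,276.3), show the billet square and still well clear of the fence. I'll push on.

Request:
{"fn": "carry_out", "kwargs": {
  "deltas": [
    {"dx": 0.2, "dy": 0, "dz": 0, "wx": 0, "wy": 0, "wz": 0, "gripper": 0},
    {"dx": 0.2, "dy": 0, "dz": 0, "wx": 0, "wy": 0, "wz": 0, "gripper": 0},
    {"dx": 0.2, "dy": 0, "dz": 0, "wx": 0, "wy": 0, "wz": 0, "gripper": 0},
    {"dx": 0.2, "dy": 0, "dz": 0, "wx": 0, "wy": 0, "wz": 0, "gripper": 0},
    {"dx": 0.2, "dy": 0, "dz": 0, "wx": 0, "wy": 0, "wz": 0, "gripper": 0},
    {"dx": 0.2, "dy": 0, "dz": 0, "wx": 0, "wy": 0, "wz": 0, "gripper": 0},
    {"dx": 0.2, "dy": 0, "dz": 0, "wx": 0, "wy": 0, "wz": 0, "gripper": 0},
    {"dx": 0.2, "dy": 0, "dz": 0, "wx": 0, "wy": 0, "wz": 0, "gripper": 0},
    {"dx": 0.2, "dy": 0, "dz": 0, "wx": 0, "wy": 0, "wz": 0, "gripper": 0},
    {"dx": 0.2, "dy": 0, "dz": 0, "wx": 0, "wy": 0, "wz": 0, "gripper": 0},
    {"dx": 0.2, "dy": 0, "dz": 0, "wx": 0, "wy": 0, "wz": 0, "gripper": 0},
    {"dx": 0.2, "dy": 0, "dz": 0, "wx": 0, "wy": 0, "wz": 0, "gripper": 0},
    {"dx": 0.2, "dy": 0, "dz": 0, "wx": 0, "wy": 0, "wz": 0, "gripper": 0},
    {"dx": 0.1, "dy": 0, "dz": 0, "wx": 0, "wy": 0, "wz": 0, "gripper": 0},
    {"dx": 0.1, "dy": 0, "dz": 0, "wx": 0, "wy": 0, "wz": 0, "gripper": 0}
  ]
}}

```text
time: 12.82
tool_pos: [0.5471, 0.0207, 0.113]
ee_rot: [-3.141, 0.011, -0.007]
wrist_force: [-12.6, 0.6, 7.1]
width: 0.094
finger_force: 6.4
```

Request:
{"fn": "carry_out", "kwargs": {
  "deltas": [
    {"dx": 0.1, "dy": 0, "dz": 0, "wx": 0, "wy": 0, "wz": 0, "gripper": 0},
    {"dx": 0.1, "dy": 0, "dz": 0, "wx": 0, "wy": 0, "wz": 0, "gripper": 0},
    {"dx": 0.1, "dy": 0, "dz": 0, "wx": 0, "wy": 0, "wz": 0, "gripper": 0},
    {"dx": 0.1, "dy": 0, "dz": 0, "wx": 0, "wy": 0, "wz": 0, "gripper": 0}
  ]
}}

```text
time: 13.15
tool_pos: [0.555, 0.0206, 0.113]
ee_rot: [-3.141, 0.011, -0.007]
wrist_force: [-12.1, 0.3, 6.9]
width: 0.0939
finger_force: 6.2
```

Request:
{"fn": "carry_out", "kwargs": {
  "deltas": [
    {"dx": 0.1, "dy": 0, "dz": 0, "wx": 0, "wy": 0, "wz": 0, "gripper": 0},
    {"dx": 0.1, "dy": 0, "dz": 0, "wx": 0, "wy": 0, "wz": 0, "gripper": 0},
    {"dx": 0.1, "dy": 0, "dz": 0, "wx": 0, "wy": 0, "wz": 0, "gripper": 0},
    {"dx": 0.1, "dy": 0, "dz": 0, "wx": 0, "wy": 0, "wz": 0, "gripper": 0},
    {"dx": 0.1, "dy": 0, "dz": 0, "wx": 0, "wy": 0, "wz": 0, "gripper": 0}
  ]
}}

```text
time: 13.57
tool_pos: [0.565, 0.0205, 0.1131]
ee_rot: [-3.141, 0.011, -0.007]
wrist_force: [-12.0, -0.2, 7.5]
width: 0.0939
finger_force: 6.1
```

Request:
{"fn": "carry_out", "kwargs": {
  "deltas": [
    {"dx": 0.05, "dy": 0, "dz": 0, "wx": 0, "wy": 0, "wz": 0, "gripper": 0},
    {"dx": 0.05, "dy": 0, "dz": 0, "wx": 0, "wy": 0, "wz": 0, "gripper": 0},
    {"dx": 0.05, "dy": 0, "dz": 0, "wx": 0, "wy": 0, "wz": 0, "gripper": 0}
  ]
}}

```text
time: 13.82
tool_pos: [0.568, 0.0205, 0.113]
ee_rot: [-3.141, 0.011, -0.007]
wrist_force: [-12.6, -0.8, 6.3]
width: 0.094
finger_force: 6.1
```

Request:
{"fn": "carry_out", "kwargs": {
  "deltas": [
    {"dx": 0.05, "dy": 0, "dz": 0, "wx": 0, "wy": 0, "wz": 0, "gripper": 0},
    {"dx": 0.05, "dy": 0, "dz": 0, "wx": 0, "wy": 0, "wz": 0, "gripper": 0},
    {"dx": 0.05, "dy": 0, "dz": 0, "wx": 0, "wy": 0, "wz": 0, "gripper": 0}
  ]
}}

```text
time: 14.07
tool_pos: [0.5695, 0.0205, 0.113]
ee_rot: [-3.141, 0.016, -0.007]
wrist_force: [-19.4, -0.3, 12.1]
width: 0.0939
finger_force: 9.9
```

Request:
{"fn": "carry_out", "kwargs": {
  "deltas": [
    {"dx": 0.05, "dy": 0, "dz": 0, "wx": 0, "wy": 0, "wz": 0, "gripper": 0},
    {"dx": 0.05, "dy": 0, "dz": 0, "wx": 0, "wy": 0, "wz": 0, "gripper": 0}
  ]
}}

```text
time: 14.23
tool_pos: [0.5698, 0.0206, 0.113]
ee_rot: [-3.141, 0.021, -0.008]
wrist_force: [-25.3, 0.7, 16.5]
width: 0.094
finger_force: 12.7
```

Request:
{"fn": "carry_out", "kwargs": {
  "deltas": [
    {"dx": 0.05, "dy": 0, "dz": 0, "wx": 0, "wy": 0, "wz": 0, "gripper": 0},
    {"dx": 0.05, "dy": 0, "dz": 0, "wx": 0, "wy": 0, "wz": 0, "gripper": 0},
    {"dx": 0, "dy": 0, "dz": 0, "wx": 0, "wy": 0, "wz": 0, "gripper": 0}
  ]
}}

```text
time: 14.48
tool_pos: [0.5702, 0.0207, 0.1131]
ee_rot: [-3.141, 0.025, -0.009]
wrist_force: [-28.6, 1.6, 16.9]
width: 0.0942
finger_force: 14.4
```

```bash
python3 - <<'E'
from h import *
s=eyes.snapshot("side"); cv2.imwrite("pics/side6.png",s[:,:,::-1])
v=cv2.resize(s[170:290,220:360],(700,600),interpolation=cv2.INTER_CUBIC); cv2.imwrite("pics/v6.png",v[:,:,::-1])
o=robot.get_obs(); print(o["wrist_force"],o["wrist_torque"],o["ee_rot"],o["tool_pos"])
E
```

```text
[-28.05306676   0.79787065  18.66184489] [ 0.02195881  4.14169827 -0.60051865] [-3.14094281  0.02501009 -0.00862767] [0.57023351 0.02074974 0.11307913]
```

View pics/v6.png

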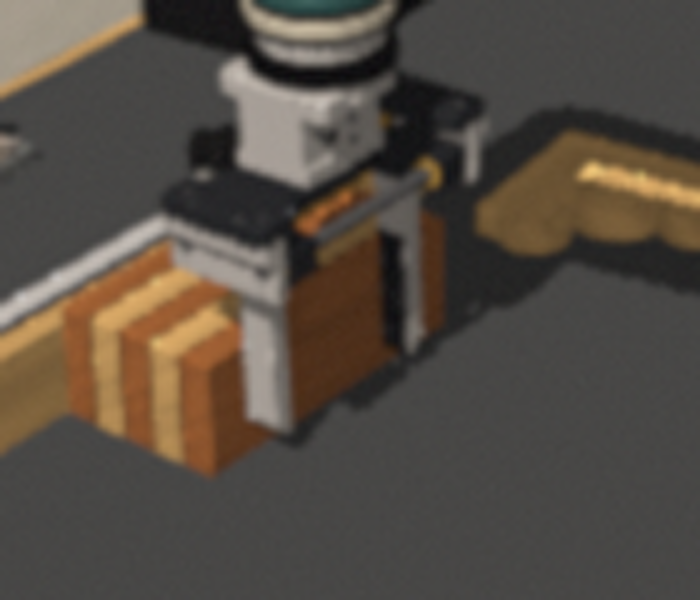

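The billet lies against the fence with both fingers on it. The torque shows slightly more load at the -y end, so I'll ease the yaw a little that way.

Request:
{"fn": "carry_out", "kwargs": {
  "deltas": [
    {"dx": 0, "dy": 0, "dz": 0, "wx": 0, "wy": 0, "wz": 0.05, "gripper": 0},
    {"dx": 0, "dy": 0, "dz": 0, "wx": 0, "wy": 0, "wz": 0.03, "gripper": 0},
    {"dx": 0, "dy": 0, "dz": 0, "wx": 0, "wy": 0, "wz": 0, "gripper": 0}
  ]
}}

```text
time: 14.78
tool_pos: [0.5704, 0.021, 0.113]
ee_rot: [-3.141, 0.024, -0.014]
wrist_force: [-26.9, 0.5, 17.1]
width: 0.0943
finger_force: 13.9
```

```bash
python3 - <<'E'
from h import *
o=robot.get_obs(); print(o["wrist_force"],o["wrist_torque"],o["ee_rot"],o["tool_pos"])
E
```

```text
[-26.94962639   0.52734152  17.07410512] [0.51215198 4.05873399 0.69988682] [-3.14098295  0.02427357 -0.01408248] [0.57039323 0.02101075 0.11304503]
```

Turning by 5 mrad flips the torque, so the billet is flat on the fence at about -0.011 rad. I'll let go by backing straight off.

Request:
{"fn": "carry_out", "kwargs": {
  "deltas": [
    {"dx": -0.1, "dy": 0, "dz": 0, "wx": 0, "wy": 0, "wz": -0.02, "gripper": 0},
    {"dx": -0.1, "dy": 0, "dz": 0, "wx": 0, "wy": 0, "wz": 0, "gripper": 0},
    {"dx": -0.3, "dy": 0, "dz": 0, "wx": 0, "wy": 0, "wz": 0, "gripper": 0},
    {"dx": -1, "dy": 0, "dz": 0, "wx": 0, "wy": 0, "wz": 0, "gripper": 0},
    {"dx": -1, "dy": 0, "dz": 0, "wx": 0, "wy": 0, "wz": 0, "gripper": 0},
    {"dx": -1, "dy": 0, "dz": 0, "wx": 0, "wy": 0, "wz": 0, "gripper": 0},
    {"dx": -1, "dy": 0, "dz": 0, "wx": 0, "wy": 0, "wz": 0, "gripper": 0},
    {"dx": 0, "dy": 0, "dz": -1, "wx": 0, "wy": 0, "wz": 0, "gripper": 0},
    {"dx": 0, "dy": 0, "dz": -1, "wx": 0, "wy": 0, "wz": 0, "gripper": 0},
    {"dx": 0, "dy": 0, "dz": 0, "wx": 0, "wy": 0, "wz": 0, "gripper": 0},
    {"dx": 0, "dy": 0, "dz": 0, "wx": 0, "wy": 0, "wz": 0, "gripper": 0}
  ]
}}

```text
time: 15.7
tool_pos: [0.4898, 0.0214, 0.155]
ee_rot: [3.141, -0.004, -0.015]
wrist_force: [-0.0, -0.8, -0.1]
width: 0.0937
finger_force: 0.0
```

```bash
python3 - <<'E'
from h import *
s=eyes.snapshot("side"); 
v=cv2.resize(s[160:290,220:360],(646,600),interpolation=cv2.INTER_CUBIC); cv2.imwrite("pics/v7.png",v[:,:,::-1])
E
```

```text
(no output)
```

View pics/v7.png

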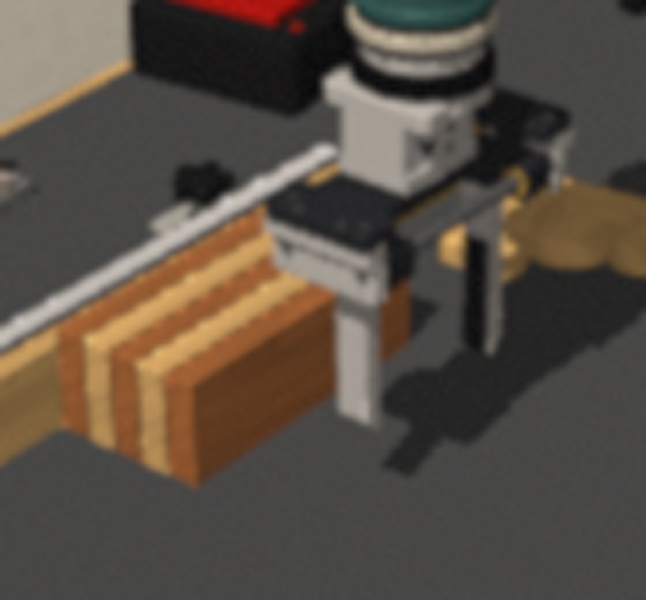

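The billet's top edge, from crop (60,325) to (265,215), runs parallel to the fence rail with no gap, and the fingers are clear. I'm handing in.

```bash
python3 -c "
from bench import robot
print(robot.close_job())"
```

```text
the job is handed in; nothing more can be done
None
```

The billet was turned on its spot by alternate corner pushes, pushed flat against the fence and released, and the job was handed in at about 16 s; no verdict came back.

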